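# Load a sample carrier through the analyser's spring flap

### The job

Take the sample carrier with the red handle from the blue mat and push it through the orange spring flap into the analyser's loading lane, its handle running in the slot of the clear cover. Go on gently until you feel the brass contact shoe and press that back about 6 mm, never driving it to the end of its travel or forcing the carrier against the analyser; leave the carrier standing there against the shoe with the flap swung shut behind it, and leave the other two carriers where they stand.

Things in the scene. Friction and masses are not known exactly. Their poses are not given: they have to be found in the camera images.
- carrier_red: sample carrier to be loaded, 0.5 to 0.7 kg, standing on the mat: round steel foot 50 mm across, 26 mm high, red band; on its centre an upright square red handle 16 x 16 mm, top 100 mm above the underside. Origin: centre of the underside; z up, x and y along the handle's flat sides. Grip near the top, about 85 mm above the underside, so the fingers stay above the lane's cover.
- carrier_white: same carrier with a white handle, band and collar; a bystander: leave it standing where it is. Origin: centre of its underside.
- carrier_green: same carrier with a green handle, band and collar; a bystander: leave it standing where it is. Origin: centre of its underside.
- analyser: fixed bench analyser. Origin: on the bench under the middle of the lane's mouth; x points along the lane, inwards; z up. Lane floor 15 mm above the bench, running out in front as a 120 mm wide apron to x = -85 mm. Inside, the lane is free from y = -30 to +40 mm. Behind it a beige box (x 200 to 320, y +-80 mm, 100 mm high). Pushing the carrier on floor, walls, cover or flap with over 25 N is forcing it.
- mouth (a point): point on the lane's floor in the middle of the mouth, 15 mm above the bench; same axes as the analyser.
- slot_end (a point): closed inner end of the open slot in the clear cover, at the cover's top: x = 155 mm, y = 0 of the analyser. The slot is 22 mm wide, starts at the mouth and takes the handle; the foot cannot pass it, only the mouth. The cover spans x = 0 to 200 mm, underside 48 mm, top 52 mm above the bench: 33 mm over the floor, 7 mm more than the foot's height.
- rubber (a point): on the lane's floor at x = 70 mm, y = 0 of the analyser: from here inwards the floor is grippy black rubber. Carry the carrier 2 to 4 mm above the floor rather than dragging it, and set it down at the end.
- hinge (a point): middle of the flap's upright hinge pin, at x = 6, y = +37 mm of the analyser, half-way up the flap.
- console (a point): top centre of the beige console beside the lane, 240 mm (along x) x 170 mm, 160 mm high; fixed.
- flap (a joint): orange flap just inside the mouth, 64 mm wide, 29 high, 4 thick, under the cover, hinged at the y = +37 mm side, swinging inwards. Rad: 0 shut, 1.6 open. A spring shuts it (0.04 N m shut, 0.15 wide open: 1 to 5 N on the carrier). The foot pushes it open; it rubs along the foot and springs shut behind it once the carrier's centre is about 90 mm beyond the mouth.
- shoe (a joint): travel of the brass contact shoe, an upright plate 44 mm wide across the lane; m: 0 out, grows as it is pressed inwards, 0.015 hard end. Resists with 2.5 N, +0.15 N per mm; on release the carrier's weight on the rubber holds it. Its depth varies and is not told: the foot meets it with the carrier's centre 98 to 126 mm beyond the mouth. 3.5 to 9.5 mm pressed is right, over 13.5 too far.
- mat: fixed blue mat 120 x 320 x 3 mm on which the three carriers stand in a row along its y axis, about 90 mm apart, in any order. Origin: centre of its underside.
Things that resemble listed ones, but are neither listed nor needed, are in the scene too. What is shaped like the carrier_red but purple is not meant.

How it is judged:
By the outcome, as a careful person would: the job done as asked, in the order asked, and still so for the second after the job is handed in, with the robot touching nothing.
It also fails if it takes over 64 s, if anything falls off the work surface, if the arm or the gripper's body presses on something with over 40 N, if the wrist force passes 120 N, or if a joint passes its speed limit or range.

### The arm

A 6-joint arm with a two-finger parallel gripper is mounted at the origin on the work surface. World frame = base frame: x ahead of the robot, y to its left, z up, the work surface at z = 0. Lengths are in m, angles in rad, forces in N, time in s.
With the tool pointing down it reaches from about 0.225 to 0.875 m from the base axis. Payload 3.4 kg.
Tool frame: the origin (TCP) lies between the finger pads; the fingertips stand 8 mm ahead of it and the grasp point (between the pads) lies 11 mm behind it; z points along the fingers, y is the line along which they close (so a half turn about z gives the same grasp; the last joint's range is limited). The gripper opens to 85 mm and grips with 20 to 120 N. Pads are 22 mm wide; open, the fingers measure 114 mm over their backs; the gripper's body (76 mm by 85 mm) begins 54 mm behind the grasp point. The pads swing forward as they close: fully open they stand 13 mm farther back than shut.
Start: joints at [-1.444, 0.276, 1.505, -0, 1.361, -0.121], TCP at [0.141, -0.557, 0.239] pointing down, gripper open.
Joint ranges: [-2.89, 2.89], [-0.75, 2.08], [0.22, 2.7], [-1.18, 4.32], [0.11, 2.71], [-2.7, 2.7]. Speed limits (rad/s): [2.57, 2.57, 3.14, 3.14, 3.14, 3.14].

### API

Orientations are given as a unit quaternion [w, x, y, z].
In Python, from rig import manip gives the robot as it stands.
- The arm moves only by the tool move_arm, never from a script. Its argument "deltas" is a list that holds one entry, the list of rows, each a list of 5 numbers: the shift along the tool's x, y, z normalised to -1 to 1, where 1 is 80 cm, then the turn about the tool's z normalised to -1 to 1, where 1 is 120 degrees, then the closure, from -1 (fully open) to 1 (shut). In form: [[[tx, ty, tz, twist, grip], ...]]. A call has 1 to 12 rows; each row is the pose to reach, as a shift and turn from the pose commanded when the call began, along the tool's axes at that moment; what a row does not reach only later rows make up. A row lasts 1/10 s, in which the tool goes at most 50 mm and 8.59 degrees, less where a joint would pass 70% of its speed; a pose out of reach is approached as far as the arm can. A call with a number of a shift or a turn outside -1 to 1 is refused whole. A call with a gripper value outside its range is refused whole. The fingers move at their own pace and stop on an object; "squeeze" is the grip in N (left out, the last holds). Time passes only in rows, so rows that repeat a pose let the fingers close. It gives the time, the measured TCP pose, the force, the opening and the grip force at its end, in the units of the state.
- manip.get_state(): the state, without advancing time (a new reading comes with each control period).
- manip.get_image(name): name is "scene" or "top" or "wrist"; returns the picture (420x560x3 uint8, red, green, blue); there is no depth.
- manip.camera_params(name): a dict with "fx", "fy", "cx", "cy" (pixels), "R" (3x3) and "t" (3): a world point X has camera coordinates R X + t; the wrist camera has in their place "tool_from_camera" (4x4, takes a point from camera to tool coordinates, whose origin is the TCP and whose axes are the flange's). Camera axes: x right, y down, z forward; pixel columns grow to the right and rows downward; lengths in m; the calibration is good to about 2 mm. A picture is of the moment at which its call begins: read the wrist's pose just before it. camera_params takes no time and is no camera call.
- manip.sign_off(): hands the job in; it is judged then, once.
The state is a dict: "clock": time; "qpos": joint angles; "qd": joint speeds; "effort": joint torques, N m; "position": TCP position; "ee_rot": TCP orientation; "contact_force": force on the tool from outside, world axes, zero at the start; "moment": the same for the moment, N m; "width": finger opening in m; "gripper_force": force on a finger pad.
Only numpy, scipy, OpenCV 4.12 (cv2) and the standard library are available. Lean on these libraries where they do the work, as an engineer would, in place of code of your own. Each camera call takes 0.05 s, during which the arm holds its last target. There are 200 camera calls.

## Working session

There is one attempt and no reset: what is moved stays moved. The work goes in short steps, Python scripts to look and compute and a tool call to move; the robot and the scene stay as the last step left them, time stands still between calls to the robot, and variables do not carry over. Pictures are saved under pics/ and viewed, at most 10 in all, crops included, and the job is handed in when it is done.

Besides the shell and the picture viewer there is one more tool, called after "Call:" in YAML: its name, and indented under it one key for each argument. move_arm: Moves the arm, as the interface text tells. Scaled input: -1 to 1 covers 80 cm each way for a shift and 120 degrees each way for a turn. Its arguments: {"type":"object","properties":{"deltas":{"type":"array","items":{"type":"array","items":{"type":"array","items":{"type":"number","minimum":-1,"maximum":1}}}},"squeeze":{"type":"number"}},"required":["deltas"]}

```bash
mkdir -p pics; python3 - <<'E'
from rig import manip
import cv2
s=manip.get_state();print(s)
for n in("scene","top"):
    im=manip.get_image(n);cv2.imwrite(f"pics/{n}0.png",im[:,:,::-1])
    print(n,manip.camera_params(n))
print(manip.camera_params("wrist"))
E
```

```text
{'clock': 0.0, 'qpos': array([-1.44399278e+00,  2.76587684e-01,  1.50614224e+00,  5.75678292e-06,
        1.36071088e+00, -1.21005182e-01]), 'qd': array([ 0.00031868,  0.0024794 ,  0.00132318,  0.00021168,  0.00056413,
       -0.00021652]), 'effort': array([-1.54896250e-03, -4.16770577e+01, -2.45807290e+01, -3.81626523e-04,
        1.09302480e-02,  1.39107900e-05]), 'position': array([ 0.14096334, -0.55691392,  0.23844025]), 'ee_rot': array([-9.24077446e-04,  9.92333321e-01,  1.23586919e-01,  1.35486017e-07]), 'contact_force': array([-0.06916967,  1.02168677,  0.04955913]), 'moment': array([0.01631587, 0.01330063, 0.04189915]), 'gripper_force': 0.0, 'width': 0.08560299286460428}
scene {'fx': 416.9364805553174, 'fy': 416.9364805553174, 'cx': 279.21615007237955, 'cy': 211.73922062760582, 'R': array([[ 0.8162846 ,  0.57761445, -0.00640223],
       [ 0.38419916, -0.55115984, -0.74068471],
       [-0.43135885,  0.60214979, -0.67182228]]), 't': array([-0.42151938, -0.11416405,  1.40461892])}
top {'fx': 503.41575946431664, 'fy': 503.41575946431664, 'cx': 282.0335599397728, 'cy': 209.65122948174414, 'R': array([[-0.01740607, -0.99977413,  0.01219527],
       [-0.99716403,  0.01646486, -0.07343571],
       [ 0.07321833, -0.01343891, -0.99722539]]), 't': array([-0.03918674,  0.5433957 ,  1.1471002 ])}
{'fx': 366.09462591514995, 'fy': 366.09462591514995, 'cx': 280.1582132651615, 'cy': 206.86238198625063, 'tool_from_camera': array([[-9.49710391e-04, -9.49293699e-01, -3.14389204e-01,
         8.09901793e-02],
       [ 9.99998985e-01, -1.23538511e-03,  7.09419628e-04,
        -3.05509972e-04],
       [-1.06183932e-03, -3.14388211e-01,  9.49293909e-01,
        -1.34747240e-01],
       [ 0.00000000e+00,  0.00000000e+00,  0.00000000e+00,
         1.00000000e+00]])}
```

View pics/top0.png

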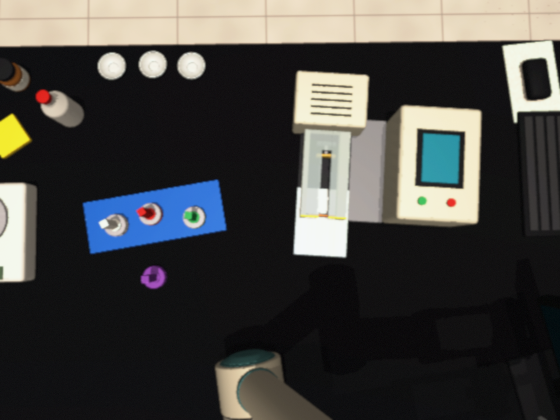

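View pics/scene0.png

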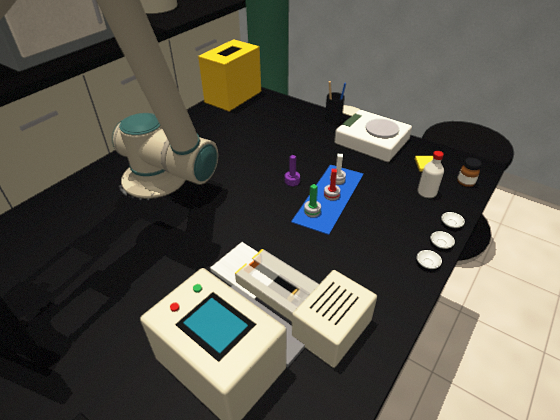

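The top view shows the red carrier at about (150,213) on the mat, between white on the left and green on the right. The lane mouth is near (323,217) and runs up the picture (+x), with the console to its right. I'll zoom in.

```bash
python3 - <<'E'
import cv2,numpy as np
im=cv2.imread("pics/top0.png")
a=cv2.resize(im[170:270,75:235],None,fx=5,fy=5,interpolation=cv2.INTER_CUBIC)
b=cv2.resize(im[120:265,285:395],None,fx=4,fy=4,interpolation=cv2.INTER_CUBIC)
cv2.imwrite("pics/c1.png",a);cv2.imwrite("pics/c2.png",b)
E
```

```text
(no output)
```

View pics/c1.png

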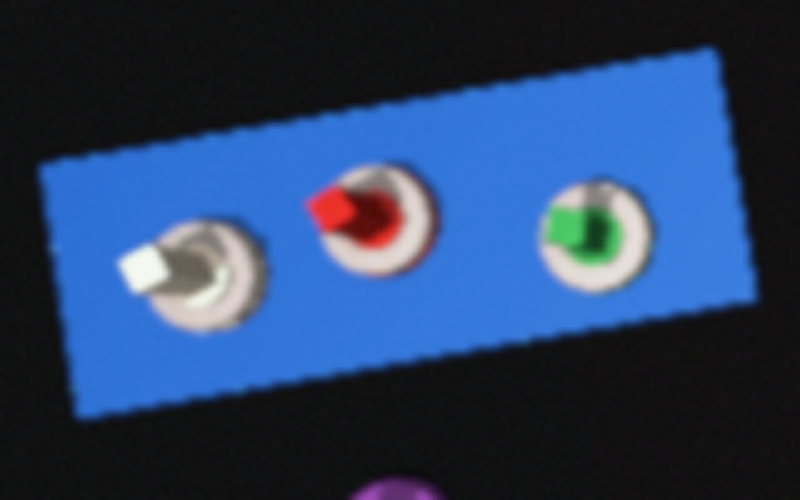

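View pics/c2.png

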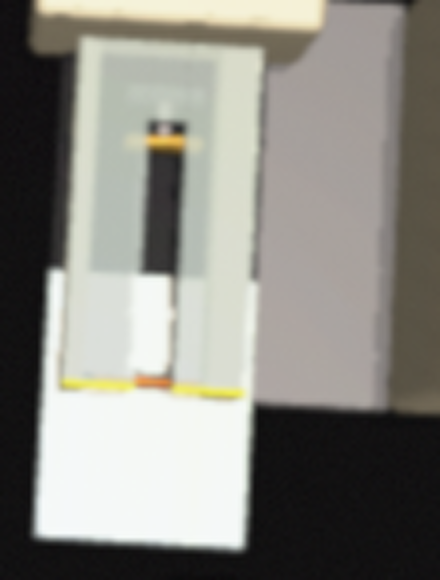

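The crop shows the red handle's top centre near (332,209) and its foot centre near (375,220). The lane crop shows the apron's front corners at (33,540) and (246,550), the slot at the mouth around x 135–173 and the slot end near (167,122).

```bash
cat > h.py <<'E'
import numpy as np
from rig import manip
from scipy.spatial.transform import Rotation as Ro
def cam(name,s=None):
    c=manip.camera_params(name)
    if name!="wrist": R=c["R"];return c,R.T,-R.T@c["t"]
    s=s or manip.get_state(); q=s["ee_rot"];Rt=Ro.from_quat([*q[1:],q[0]]).as_matrix();T=c["tool_from_camera"]
    return c,Rt@T[:3,:3],Rt@T[:3,3]+s["position"]
def px(name,u,v,z,s=None):
    c,R,o=cam(name,s)
    d=R@np.array([(u-c["cx"])/c["fx"],(v-c["cy"])/c["fy"],1.]);return o+d*(z-o[2])/d[2]
def proj(name,X,s=None):
    c,R,o=cam(name,s);p=R.T@(np.array(X)-o);return np.array([c["fx"]*p[0]/p[2]+c["cx"],c["fy"]*p[1]/p[2]+c["cy"]])
E
python3 - <<'E'
from h import *
np.set_printoptions(precision=4,suppress=True)
A=lambda x,y,z:px("top",75+(x+.5)/5-.5,170+(y+.5)/5-.5,z)
B=lambda x,y,z:px("top",285+(x+.5)/4-.5,120+(y+.5)/4-.5,z)
print("handle",A(332,209,.103),"foot",A(374,219,.029), "white",A(205,275,.029),"green",A(596,237,.029))
h=[A(*p,.103)[:2] for p in((306,207),(333,186),(357,212),(330,233))]
for i in range(4):
    d=h[(i+1)%4]-h[i];print(d,np.degrees(np.arctan2(d[1],d[0])))
print("mat",[A(*p,.003)[:2] for p in((40,163),(716,48),(757,300),(77,420))])
a,b=B(33,540,.015),B(246,550,.015);print("apron",a,b,(a+b)/2,np.linalg.norm(a-b))
c,d=B(60,386,.052),B(241,396,.052);print("mouth",c,d,(c+d)/2)
e,f=B(135,386,.052),B(174,388,.052);print("slot m",e,f,(e+f)/2)
e2,f2=B(148,122,.052),B(187,122,.052);print("slot e",e2,f2,(e2+f2)/2)
v=(e2+f2)/2-(e+f)/2;print(np.linalg.norm(v),np.degrees(np.arctan2(v[1],v[0])))
v=a-b;print(np.degrees(np.arctan2(-v[0],v[1])))
print(manip.get_state()["clock"])
E
```

```text
handle [0.5378 0.2554 0.103 ] foot [0.5384 0.2559 0.029 ] white [0.514  0.3329 0.029 ] green [0.5284 0.1544 0.029 ]
[ 0.0089 -0.0115] -52.45862990737307
[-0.0114 -0.0103] -137.8158271704012
[-0.0088  0.0115] 127.49659062709466
[0.0114 0.0103] 42.21888333415032
mat [array([0.5691, 0.4186]), array([0.6185, 0.1017]), array([0.4992, 0.0835]), array([0.4488, 0.4   ])]
apron [ 0.4383 -0.0717  0.015 ] [ 0.4303 -0.195   0.015 ] [ 0.4343 -0.1334  0.015 ] 0.12353322468413236
mouth [ 0.525  -0.0874  0.052 ] [ 0.5177 -0.1894  0.052 ] [ 0.5214 -0.1384  0.052 ]
slot m [ 0.5243 -0.1297  0.052 ] [ 0.5228 -0.1517  0.052 ] [ 0.5236 -0.1407  0.052 ]
slot e [ 0.6747 -0.1405  0.052 ] [ 0.6744 -0.1627  0.052 ] [ 0.6746 -0.1516  0.052 ]
0.1513983109371611 -4.148078634505845
-3.68523769824632
0.1
```

```bash
cat >> h.py <<'E'
def row(x,y,z,yaw):  # target TCP, tool-y yaw deg -> normalised row, tool axes now
    s=manip.get_state();q=s["ee_rot"];R=Ro.from_quat([*q[1:],q[0]]).as_matrix()
    d=R.T@(np.array([x,y,z])-s["position"])/.8
    y0=np.degrees(np.arctan2(R[1,1],R[0,1]));t=-(yaw-y0)
    t=(t+180)%360-180
    print("row",np.round(d,4),"turn",round(t/120,4),"yaw0",round(y0,2),"pos",s["position"].round(4),"F",s["contact_force"].round(1),"w",round(s["width"],4),"gf",round(s["gripper_force"],1),"t",s["clock"])
E
python3 -c "
from h import *
row(.538,.2556,.22,40)"
```

```text
row [ 0.7303 -0.8629  0.0247] turn -0.965 yaw0 -75.8 pos [ 0.1409 -0.557   0.2385] F [ 0.1  0.1 -0.3] w 0.0856 gf 0.0 t 0.1
```

Call:
move_arm:
  deltas:
    - [[0.73,-0.863,0.025,-0.965,-0.3],[0.73,-0.863,0.025,-0.965,-0.3],[0.73,-0.863,0.025,-0.965,-0.3],[0.73,-0.863,0.025,-0.965,-0.3],[0.73,-0.863,0.025,-0.965,-0.3],[0.73,-0.863,0.025,-0.965,-0.3],[0.73,-0.863,0.025,-0.965,-0.3],[0.73,-0.863,0.025,-0.965,-0.3],[0.73,-0.863,0.025,-0.965,-0.3],[0.73,-0.863,0.025,-0.965,-0.3],[0.73,-0.863,0.025,-0.965,-0.3],[0.73,-0.863,0.025,-0.965,-0.3]]

```text
clock: 1.3
position: [0.4045, -0.0164, 0.226]
ee_rot: [0.0, 0.517, 0.856, -0.0]
contact_force: [0.3, -0.7, -0.2]
width: 0.0556
gripper_force: 0.0
```

```bash
python3 -c "
from h import *
row(.538,.2556,.22,40)"
```

```text
row [0.2235 0.3058 0.0074] turn -0.1025 yaw0 27.7 pos [ 0.4045 -0.0164  0.226 ] F [ 0.3 -0.7 -0.2] w 0.0556 gf 0.0 t 1.3
```

Call:
move_arm:
  deltas:
    - [[0.2235,0.306,0.0075,-0.1025,-0.3],[0.2235,0.306,0.0075,-0.1025,-0.3],[0.2235,0.306,0.0075,-0.1025,-0.3],[0.2235,0.306,0.0075,-0.1025,-0.3],[0.2235,0.306,0.0075,-0.1025,-0.3],[0.2235,0.306,0.0075,-0.1025,-0.3],[0.2235,0.306,0.0075,-0.1025,-0.3],[0.2235,0.306,0.0075,-0.1025,-0.3],[0.2235,0.306,0.0075,-0.1025,-0.3],[0.2235,0.306,0.0075,-0.1025,-0.3]]

```text
clock: 2.3
position: [0.5389, 0.2513, 0.2201]
ee_rot: [-0.0, 0.426, 0.905, -0.0]
contact_force: [-0.1, 0.8, -0.3]
width: 0.0553
gripper_force: 0.0
```

```bash
python3 -c "
from h import *
import cv2
row(.538,.2556,.22,40)
s=manip.get_state();im=manip.get_image('wrist')[:,:,::-1].copy();cv2.imwrite('pics/w1.png',im)
print(proj('wrist',[.538,.2556,.103],s),proj('wrist',[.538,.2556,.029],s))
"
```

```text
row [0.0049 0.0025 0.0002] turn -0.0037 yaw0 39.55 pos [0.5389 0.2513 0.2201] F [-0.1  0.8 -0.3] w 0.0553 gf 0.0 t 2.3
[282.88478405 198.09386685] [282.46208975 174.37256079]
```

View pics/w1.png

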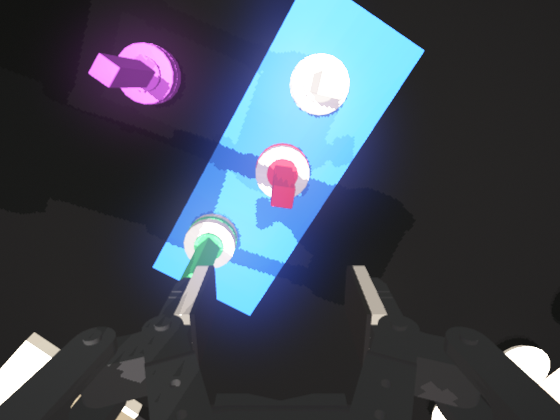

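The wrist view shows the red handle's top at about (283,197), where I predicted (283,198), and square to the fingers. Descending to grasp.

Call:
move_arm:
  deltas:
    - [[0.005,0.0025,0.0,-0.004,-0.3],[0.005,0.0025,0.05,-0.004,-0.3],[0.005,0.0025,0.09,-0.004,-0.3],[0.005,0.0025,0.13,-0.004,-0.3],[0.005,0.0025,0.16,-0.004,-0.3],[0.005,0.0025,0.179,-0.004,-0.3],[0.005,0.0025,0.179,-0.004,-0.3],[0.005,0.0025,0.179,-0.004,-0.3]]

```text
clock: 3.15
position: [0.5389, 0.257, 0.0773]
ee_rot: [0.0, 0.422, 0.907, 0.0]
contact_force: [0.8, -0.2, -0.1]
width: 0.0556
gripper_force: 0.0
```

```bash
python3 -c "
from h import *
row(.538,.2556,.077,40)"
```

```text
row [-0.0006 -0.002   0.0004] turn 0.0007 yaw0 40.09 pos [0.5389 0.257  0.0773] F [ 0.8 -0.2 -0.1] w 0.0556 gf 0.0 t 3.15
```

Call:
move_arm:
  deltas:
    - [[-0.0006,-0.002,0.0,0,0.0],[-0.0006,-0.002,0.0,0,0.3],[-0.0006,-0.002,0.0,0,1],[-0.0006,-0.002,0.0,0,1],[-0.0006,-0.002,0.0,0,1],[-0.0006,-0.002,0.0,0,1],[-0.0006,-0.002,0.0,0,1],[-0.0006,-0.002,0.0,0,1]]
  squeeze: 60

```text
clock: 3.95
position: [0.5382, 0.2555, 0.0779]
ee_rot: [0.001, 0.422, 0.907, 0.0]
contact_force: [-0.1, -2.4, 6.0]
width: 0.0156
gripper_force: 58.6
```

```bash
python3 -c "
from h import *
row(.538,.2556,.22,40)"
```

```text
row [ 1.000e-04  0.000e+00 -1.776e-01] turn 0.001 yaw0 40.12 pos [0.5382 0.2555 0.0779] F [-0.1 -2.4  6. ] w 0.0156 gf 58.6 t 3.95
```

Call:
move_arm:
  deltas:
    - [[0,0,-0.02,0,1],[0,0,-0.05,0,1],[0,0,-0.09,0,1],[0,0,-0.13,0,1],[0,0,-0.16,0,1],[0,0,-0.175,0,1],[0,0,-0.175,0,1],[0,0,-0.175,0,1]]

```text
clock: 4.75
position: [0.5367, 0.2554, 0.215]
ee_rot: [-0.001, 0.422, 0.907, -0.001]
contact_force: [-1.0, 0.4, -5.0]
width: 0.016
gripper_force: 59.0
```

```bash
python3 -c "
from h import *
row(.455,-.1357,.16,-4)"
```

```text
row [-0.3082 -0.3929  0.0696] turn 0.3676 yaw0 40.11 pos [0.5367 0.2554 0.215 ] F [-1.   0.4 -5. ] w 0.016 gf 59.0 t 4.75
```

Call:
move_arm:
  deltas:
    - [[-0.03,-0.04,0,0.04,1],[-0.07,-0.09,0,0.1,1],[-0.11,-0.14,0,0.16,1],[-0.15,-0.19,0,0.22,1],[-0.19,-0.24,0.02,0.28,1],[-0.23,-0.29,0.04,0.34,1],[-0.265,-0.335,0.06,0.3676,1],[-0.29,-0.37,0.066,0.3676,1],[-0.303,-0.387,0.066,0.3676,1],[-0.308,-0.393,0.066,0.3676,1],[-0.308,-0.393,0.066,0.3676,1],[-0.308,-0.393,0.066,0.3676,1]]

```text
clock: 5.95
position: [0.4559, -0.1341, 0.1635]
ee_rot: [-0.001, 0.731, 0.682, 0.0]
contact_force: [-0.4, 0.8, -5.1]
width: 0.0154
gripper_force: 60.7
```

```bash
python3 -c "
from h import *
import cv2
row(.455,-.1357,.16,-4)
s=manip.get_state();a=manip.get_image('top')[:,:,::-1];w=manip.get_image('wrist')[:,:,::-1]
b=cv2.resize(a[120:270,260:410],None,fx=3,fy=3,interpolation=cv2.INTER_CUBIC)
w=cv2.resize(w,None,fx=.62,fy=.62,interpolation=cv2.INTER_AREA)
o=np.zeros((450,800,3),np.uint8);o[:450,:450]=b;o[:w.shape[0],452:452+w.shape[1]]=w
cv2.imwrite('pics/m1.png',o);cv2.imwrite('pics/w2.png',manip.get_image('wrist')[:,:,::-1])
"
```

```text
row [-0.0021 -0.001   0.0044] turn 0.0002 yaw0 -3.98 pos [ 0.4559 -0.1341  0.1635] F [-0.4  0.8 -5.1] w 0.0154 gf 60.7 t 5.95
```

View pics/w2.png

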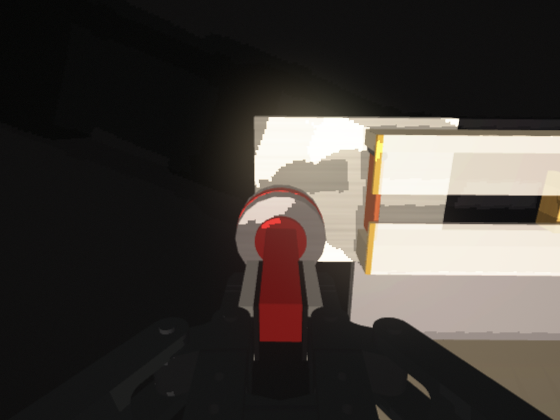

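The wrist view shows the carrier held upright over the apron. The slot runs right between rows of about 194 and 223, and the cover's mouth edge is near column 378. Next I'll refine the lane line in the tool frame.

```bash
python3 - <<'E'
from h import *
import cv2
np.set_printoptions(precision=4,suppress=True)
im=cv2.imread("pics/w2.png");g=im.sum(2).astype(int)
s=manip.get_state()
for u in (400,430,460,500,525):
    d=np.diff(g[170:245,u]);i=np.argsort(-abs(d))[:6];print(u,sorted((171+int(k),int(d[k])) for k in i))
for v in(150,180,240,260):
    d=np.diff(g[v,345:400]);i=np.argsort(-abs(d))[:5];print(v,sorted((346+int(k),int(d[k])) for k in i))
for u in(450,525):
    e,f=px("wrist",u,194.5,.052,s),px("wrist",u,223.5,.052,s);print(e,f,(e+f)/2,np.linalg.norm(e-f))
print("mouth",px("wrist",380,140,.052,s),px("wrist",370,270,.052,s),px("wrist",375,209,.052,s))
print("foot c",px("wrist",281,231,s["position"][2]-.074+.026-.0,s))
E
```

```text
400 [(194, -63), (195, -95), (205, -93), (206, -64), (223, 126), (224, 161)]
430 [(195, -92), (205, -91), (206, -63), (223, 56), (224, 219), (225, 45)]
460 [(194, -151), (195, -279), (196, -135), (222, 123), (224, 309), (225, 97)]
500 [(194, -74), (195, -259), (196, -227), (222, 95), (224, 247), (225, 148)]
525 [(195, -238), (196, -317), (222, 59), (223, 94), (224, 259), (225, 150)]
150 [(358, 93), (367, -179), (368, -144), (376, 174), (377, 77)]
180 [(366, -126), (368, -96), (373, 97), (374, 110), (379, 93)]
240 [(354, -99), (357, -73), (368, 74), (373, 68), (374, 111)]
260 [(353, -143), (359, -145), (367, 80), (371, 80), (372, 120)]
[ 0.5759 -0.134   0.052 ] [ 0.5776 -0.1559  0.052 ] [ 0.5767 -0.1449  0.052 ] 0.022014014634892623
[ 0.6285 -0.1376  0.052 ] [ 0.6315 -0.1596  0.052 ] [ 0.63   -0.1486  0.052 ] 0.022259069443048812
mouth [ 0.5262 -0.0924  0.052 ] [ 0.5203 -0.1895  0.052 ] [ 0.5235 -0.1411  0.052 ]
foot c [ 0.4573 -0.1274  0.116 ]
```

View pics/m1.png

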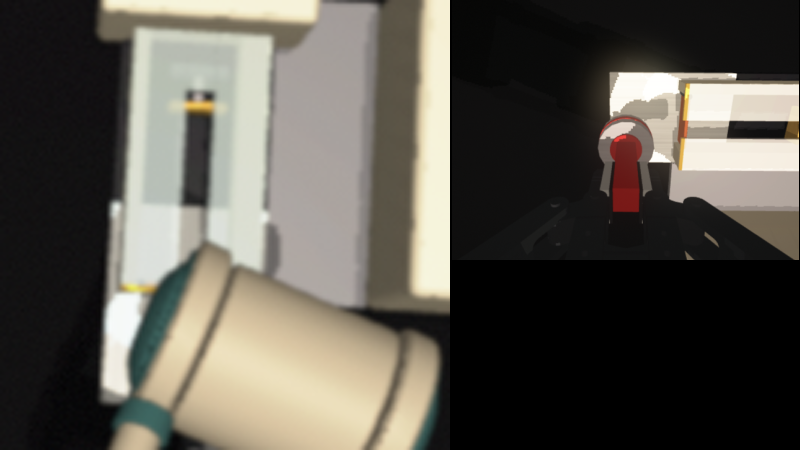

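```bash
python3 - <<'E'
from h import *
import cv2
s=manip.get_state();P=s["position"]
for dz,r in((-.0489,.025),(-.0749,.025),):
    for a in(0,90,180,270):
        X=P+[r*np.cos(np.radians(a)),r*np.sin(np.radians(a)),dz];print(dz,a,proj("wrist",X,s).round(1))
    print("c",proj("wrist",P+[0,0,dz],s).round(1))
print("handle top",proj("wrist",P+[0,0,.0251],s).round(1))
im=cv2.imread("pics/w2.png");cv2.imwrite("pics/w2c.png",cv2.resize(im[170:350,210:350],None,fx=4,fy=3.3,interpolation=cv2.INTER_CUBIC))
E
```

```text
-0.0489 0 [325.7 238.9]
-0.0489 90 [276.6 198.1]
-0.0489 180 [234.3 244.7]
-0.0489 270 [283.  282.2]
c [279.9 241.8]
-0.0749 0 [320.7 222. ]
-0.0749 90 [277.  185.3]
-0.0749 180 [239.4 227.3]
-0.0749 270 [282.7 261.3]
c [279.9 224.6]
handle top [279.7 326.5]
```

View pics/w2c.png

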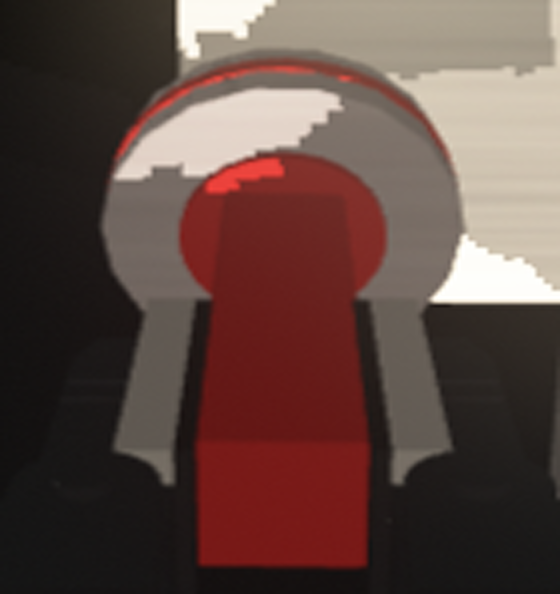

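```bash
python3 -c "
from h import *
row(.456,-.137,.100,-4);row(.482,-.1388,.093,-4)"
```

```text
row [-0.0037 -0.      0.08  ] turn 0.0008 yaw0 -3.9 pos [ 0.4562 -0.134   0.164 ] F [-0.4 -0.8 -5.8] w 0.015 gf 60.7 t 6.1
row [-0.0038  0.0326  0.0888] turn 0.0008 yaw0 -3.9 pos [ 0.4562 -0.134   0.164 ] F [-0.4 -0.8 -5.8] w 0.015 gf 60.7 t 6.1
```

Call:
move_arm:
  deltas:
    - [[-0.0037,0,0.03,0.0008,1],[-0.0037,0,0.06,0.0008,1],[-0.0037,0,0.078,0.0008,1],[-0.0037,0.015,0.084,0.0008,1],[-0.0038,0.0326,0.088,0.0008,1],[-0.0038,0.0326,0.088,0.0008,1],[-0.0038,0.0326,0.088,0.0008,1]]

```text
clock: 6.8
position: [0.4834, -0.1403, 0.0944]
ee_rot: [0.001, 0.732, 0.682, 0.0]
contact_force: [-0.6, 0.5, -6.0]
width: 0.0153
gripper_force: 60.7
```

```bash
python3 - <<'E'
from h import *
import cv2
row(.482,-.1388,.093,-4)
im=manip.get_image("wrist")[:,:,::-1].copy();cv2.imwrite("pics/w3.png",im)
cv2.imwrite("pics/w3c.png",cv2.resize(im[130:350,210:470],None,fx=3,fy=2.7,interpolation=cv2.INTER_CUBIC))
E
```

```text
row [ 0.0018 -0.0019  0.0017] turn -0.0003 yaw0 -4.04 pos [ 0.4834 -0.1403  0.0944] F [-0.6  0.5 -6. ] w 0.0153 gf 60.7 t 6.8
```

View pics/w3c.png

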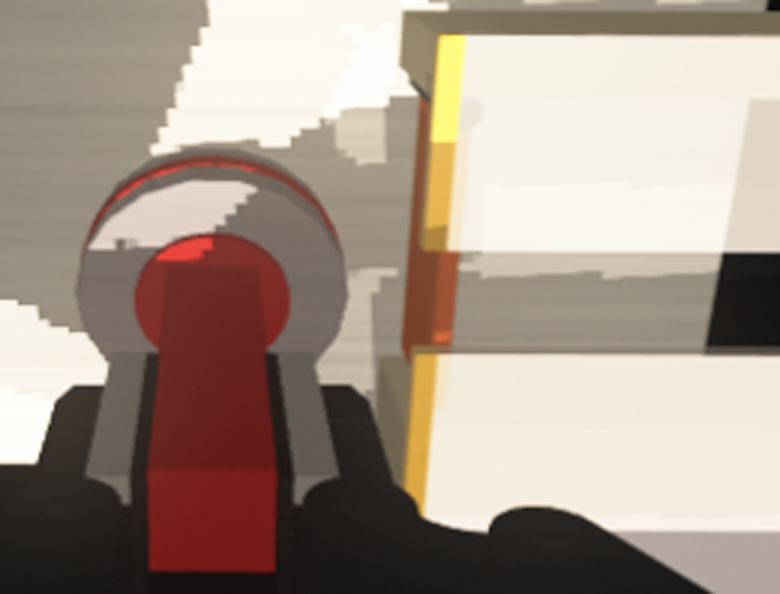

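```bash
python3 - <<'E'
from h import *
np.set_printoptions(precision=4,suppress=True)
s=manip.get_state();P=s["position"];print(P)
u=np.array([np.cos(np.radians(-4)),np.sin(np.radians(-4)),0]);n=np.array([-u[1],u[0],0])
O=np.array([.520,-.1402,0])
L=lambda X:np.array([(X-O)@u,(X-O)@n])*1e3
print("TCP",L(P))
print("slot",[ (L(px("wrist",c,223.3,.052,s)),L(px("wrist",c,260,.052,s))) for c in(375,450)])
print("top face",[L(px("wrist",280.5,v,P[2]+.0251,s)) for v in (303.7,322.8,341.5)])
# foot rim, top edge: extreme far edge candidates
print("foot top",L(px("wrist",281,130+172/2.7,P[2]-.0489,s)),"foot bottom far",L(px("wrist",281,130+148/2.7,P[2]-.0749,s)))
for c in(235.5,326):print(L(px("wrist",c,238,P[2]-.0489,s)))
print("collar ctr",L(px("wrist",280.5,130+297/2.7,P[2]-.0489,s)))
for v in (P+[0,0,-.0489],P+[0,0,.0251]):print(proj("wrist",v,s))
E
```

```text
[ 0.4825 -0.1401  0.0942]
TCP [-37.459   -2.5367]
slot [(array([11.7519, 10.7092]), array([ 13.4253, -10.2969])), (array([50.5242, 10.627 ]), array([ 53.5546, -10.3834]))]
top face [array([-37.1794,   6.8155]), array([-37.1928,  -0.9655]), array([-37.2064,  -8.8814])]
foot top [-36.8014  24.7697] foot bottom far [-36.7403  22.6318]
[-61.5801  -0.2653]
[-12.3577  -0.3704]
collar ctr [-37.1078  -1.4994]
[279.8599 241.7506]
[279.7558 326.5703]
```

```bash
cat >> h.py <<'E'
U=np.array([np.cos(np.radians(-4)),np.sin(np.radians(-4)),0]);N=np.array([-U[1],U[0],0]);O=np.array([.520,-.1402,0])
def lane(x,y,z):
    X=O+U*x/1e3+N*y/1e3;row(X[0],X[1],z,-4)
    s=manip.get_state();d=s["position"]-O;f=s["contact_force"];print("lane pos",(d@U*1e3).round(2),(d@N*1e3).round(2),"F",(f@U).round(2),(f@N).round(2),f[2].round(2))
E
python3 -c "
from h import *
lane(-30,-1.2,.093);lane(40,-1.2,.093)"
```

```text
row [0.0017 0.0093 0.0015] turn -0.0005 yaw0 -4.06 pos [ 0.4825 -0.1401  0.0942] F [-0.2 -0.4 -5.7] w 0.0153 gf 60.7 t 6.85
lane pos -37.46 -2.54 F -0.18 -0.43 -5.65
row [0.0018 0.0968 0.0015] turn -0.0005 yaw0 -4.06 pos [ 0.4825 -0.1401  0.0942] F [-0.2 -0.4 -5.7] w 0.0153 gf 60.7 t 6.85
lane pos -37.46 -2.54 F -0.18 -0.43 -5.65
```

Call:
move_arm:
  deltas:
    - [[0.0017,0,0.0012,0,1],[0.0017,0.003,0.0012,0,1],[0.0017,0.008,0.0012,0,1],[0.0017,0.013,0.0012,0,1],[0.0017,0.018,0.0012,0,1],[0.0017,0.023,0.0012,0,1],[0.0017,0.028,0.0012,0,1],[0.0017,0.033,0.0012,0,1],[0.0017,0.038,0.0012,0,1],[0.0017,0.043,0.0012,0,1],[0.0017,0.048,0.0012,0,1]]

```text
clock: 7.95
position: [0.5193, -0.1413, 0.0921]
ee_rot: [-0.001, 0.732, 0.682, -0.001]
contact_force: [-4.4, -1.0, -5.5]
width: 0.0152
gripper_force: 60.7
```

```bash
python3 -c "
from h import *
lane(40,-1.2,.093)"
```

```text
row [-0.      0.0508 -0.0012] turn -0.0006 yaw0 -4.07 pos [ 0.5193 -0.1413  0.0921] F [-4.4 -1.  -5.5] w 0.0152 gf 60.7 t 7.95
lane pos -0.62 -1.11 F -4.3 -1.25 -5.48
```

Call:
move_arm:
  deltas:
    - [[0,0.005,-0.001,0,1],[0,0.01,-0.001,0,1],[0,0.015,-0.001,0,1],[0,0.02,-0.001,0,1],[0,0.025,-0.001,0,1],[0,0.03,-0.001,0,1],[0,0.035,-0.001,0,1],[0,0.04,-0.001,0,1],[0,0.045,-0.001,0,1],[0,0.05,-0.001,0,1],[0,0.055,-0.001,0,1]]

```text
clock: 9.05
position: [0.5648, -0.1448, 0.0936]
ee_rot: [0.0, 0.732, 0.681, 0.0]
contact_force: [-1.9, -2.7, -5.7]
width: 0.0151
gripper_force: 60.7
```

```bash
python3 - <<'E'
from h import *
import cv2
lane(86,-1.2,.093)
im=manip.get_image("wrist")[:,:,::-1].copy();cv2.imwrite("pics/w4.png",im)
cv2.imwrite("pics/w4c.png",cv2.resize(im[130:350,160:420],None,fx=3,fy=2.7,interpolation=cv2.INTER_CUBIC))
E
```

```text
row [0.0004 0.0512 0.0007] turn -0.0009 yaw0 -4.1 pos [ 0.5648 -0.1448  0.0936] F [-1.9 -2.7 -5.7] w 0.0151 gf 60.7 t 9.05
lane pos 45.03 -1.42 F -1.68 -2.78 -5.66
```

View pics/w4c.png

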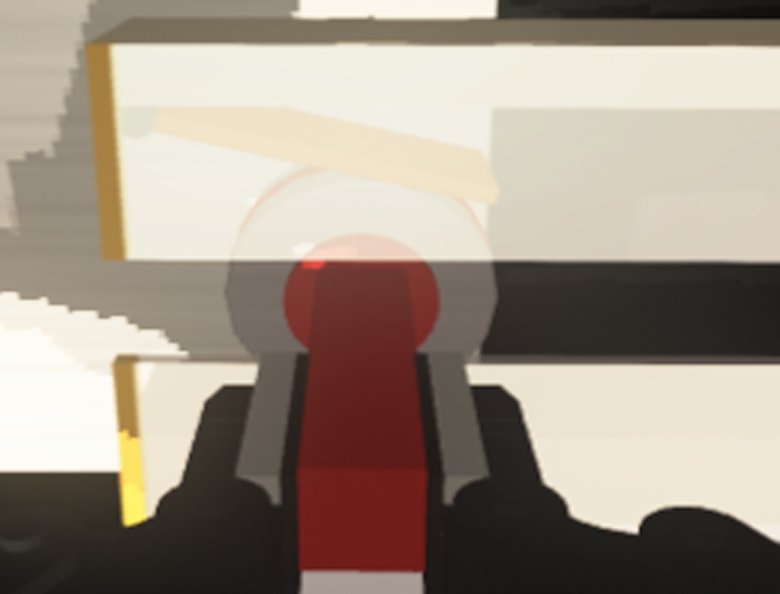

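The wrist view shows the carrier's handle in the slot (rows about 261–357 of the crop). The flap is swung open and rubbing along the foot. Continuing.

Call:
move_arm:
  deltas:
    - [[0.0003,0.005,0,0,1],[0.0003,0.01,0,0,1],[0.0003,0.015,0,0,1],[0.0003,0.02,0,0,1],[0.0003,0.025,0,0,1],[0.0003,0.03,0,0,1],[0.0003,0.035,0,0,1],[0.0003,0.04,0,0,1],[0.0003,0.045,0,0,1],[0.0003,0.05,0,0,1],[0.0003,0.05,0,0,1]]

```text
clock: 10.2
position: [0.6059, -0.1475, 0.0938]
ee_rot: [0.001, 0.732, 0.681, 0.001]
contact_force: [0.5, -1.0, -5.9]
width: 0.015
gripper_force: 60.7
```

```bash
python3 -c "
from h import *
lane(92,-1.2,.093)"
```

```text
row [0.0002 0.0072 0.0011] turn -0.0009 yaw0 -4.11 pos [ 0.6059 -0.1475  0.0938] F [ 0.5 -1.  -5.9] w 0.015 gf 60.7 t 10.2
lane pos 86.2 -1.32 F 0.54 -0.93 -5.88
```

Call:
move_arm:
  deltas:
    - [[0,0.003,0,0,1],[0,0.006,0,0,1],[0,0.009,0,0,1],[0,0.012,0,0,1],[0,0.012,0,0,1]]

```text
clock: 10.7
position: [0.6141, -0.1479, 0.0935]
ee_rot: [0.0, 0.732, 0.681, 0.0]
contact_force: [-0.4, 0.1, -6.6]
width: 0.0152
gripper_force: 60.7
```

```bash
python3 -c "
from h import *
import cv2
lane(100,-1.2,.093)
im=manip.get_image('wrist')[:,:,::-1].copy();cv2.imwrite('pics/w5.png',im)
cv2.imwrite('pics/w5c.png',cv2.resize(im[130:350,120:460],None,fx=2.35,fy=2.35,interpolation=cv2.INTER_CUBIC))
"
```

```text
row [-0.0001  0.007   0.0006] turn -0.0008 yaw0 -4.1 pos [ 0.6141 -0.1479  0.0935] F [-0.4  0.1 -6.6] w 0.0152 gf 60.7 t 10.7
lane pos 94.42 -1.15 F -0.39 0.08 -6.58
```

View pics/w5c.png

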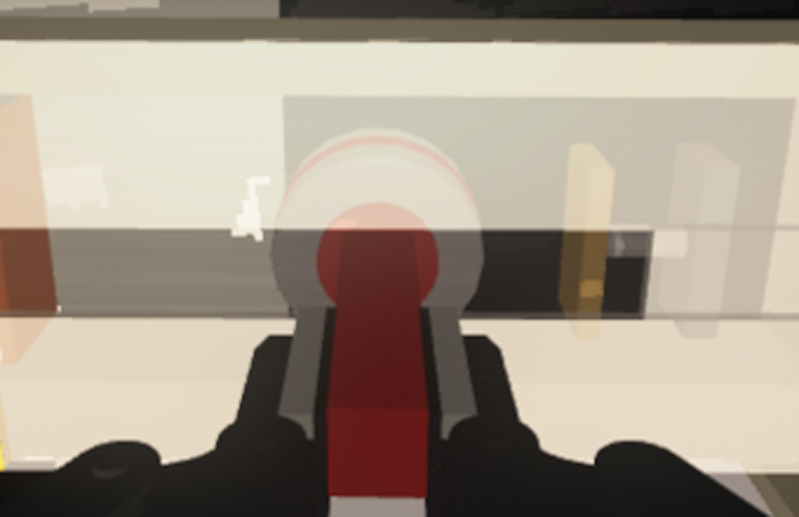

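The wrist view shows the flap shut behind at the left. The brass shoe's face is near crop column 565 and the foot's edge is at 483, so the gap is about 19 mm.

Call:
move_arm:
  deltas:
    - [[0,0.003,0.0004,0,1],[0,0.006,0.0004,0,1],[0,0.009,0.0004,0,1],[0,0.012,0.0004,0,1],[0,0.015,0.0004,0,1],[0,0.0165,0.0004,0,1],[0,0.0165,0.0004,0,1]]

```text
clock: 11.45
position: [0.627, -0.149, 0.0931]
ee_rot: [0.0, 0.732, 0.681, -0.0]
contact_force: [-0.8, -0.3, -5.0]
width: 0.015
gripper_force: 60.7
```

```bash
python3 -c "
from h import *
lane(110,-1.2,.093)
im=manip.get_image('wrist')
lane(110,-1.2,.093)"
```

```text
row [0.0001 0.0033 0.0001] turn -0.0008 yaw0 -4.09 pos [ 0.627  -0.149   0.0931] F [-0.8 -0.3 -5. ] w 0.015 gf 60.7 t 11.45
lane pos 107.34 -1.27 F -0.78 -0.33 -4.97
row [0.0001 0.0036 0.0001] turn -0.0008 yaw0 -4.09 pos [ 0.6268 -0.1489  0.0931] F [ 0.5 -0.6 -5.7] w 0.0151 gf 60.7 t 11.5
lane pos 107.11 -1.24 F 0.56 -0.57 -5.74
```

Call:
move_arm:
  deltas:
    - [[0,0.0013,0,0,1],[0,0.0025,0,0,1],[0,0.0025,0,0,1]]

```text
clock: 11.8
position: [0.6289, -0.1491, 0.0932]
ee_rot: [0.0, 0.732, 0.681, 0.0]
contact_force: [0.5, 0.2, -5.8]
width: 0.0152
gripper_force: 60.7
```

Call:
move_arm:
  deltas:
    - [[0,0.0013,0,0,1],[0,0.0013,0,0,1]]

```text
clock: 12.0
position: [0.63, -0.1492, 0.0932]
ee_rot: [0.0, 0.732, 0.681, 0.0]
contact_force: [-0.5, -0.8, -6.0]
width: 0.0148
gripper_force: 60.7
```

Call:
move_arm:
  deltas:
    - [[0,0.0013,0,0,1],[0,0.0013,0,0,1]]

```text
clock: 12.2
position: [0.631, -0.1492, 0.0932]
ee_rot: [0.0, 0.732, 0.681, 0.0]
contact_force: [-0.2, -0.9, -5.7]
width: 0.0151
gripper_force: 60.7
```

At 111.3 mm, with no contact yet.

Call:
move_arm:
  deltas:
    - [[0,0.0013,0,0,1],[0,0.0013,0,0,1]]

```text
clock: 12.4
position: [0.6321, -0.1493, 0.0932]
ee_rot: [0.0, 0.732, 0.681, 0.0]
contact_force: [0.6, -0.6, -5.0]
width: 0.0148
gripper_force: 60.7
```

Call:
move_arm:
  deltas:
    - [[0,0.0013,0,0,1],[0,0.0013,0,0,1]]

```text
clock: 12.6
position: [0.6331, -0.1494, 0.0932]
ee_rot: [0.0, 0.732, 0.681, 0.0]
contact_force: [0.4, -0.2, -6.0]
width: 0.0148
gripper_force: 60.7
```

Call:
move_arm:
  deltas:
    - [[0,0.0013,0,0,1],[0,0.0013,0,0,1]]

```text
clock: 12.8
position: [0.6341, -0.1495, 0.0932]
ee_rot: [0.0, 0.732, 0.681, 0.0]
contact_force: [-0.4, -0.3, -5.7]
width: 0.0152
gripper_force: 60.7
```

Call:
move_arm:
  deltas:
    - [[0,0.0013,0,0,1],[0,0.0013,0,0,1]]

```text
clock: 13.0
position: [0.6352, -0.1496, 0.0932]
ee_rot: [0.0, 0.732, 0.681, 0.0]
contact_force: [-0.1, 0.1, -5.2]
width: 0.015
gripper_force: 60.7
```

Call:
move_arm:
  deltas:
    - [[0,0.0013,0,0,1],[0,0.0013,0,0,1]]

```text
clock: 13.2
position: [0.6363, -0.1496, 0.0932]
ee_rot: [0.0, 0.732, 0.681, 0.0]
contact_force: [0.2, 0.4, -5.7]
width: 0.0151
gripper_force: 60.7
```

Call:
move_arm:
  deltas:
    - [[0,0.0013,0,0,1],[0,0.0013,0,0,1]]

```text
clock: 13.4
position: [0.6371, -0.1496, 0.0931]
ee_rot: [-0.0, 0.732, 0.681, -0.0]
contact_force: [0.5, 0.3, -4.7]
width: 0.0152
gripper_force: 60.8
```

Call:
move_arm:
  deltas:
    - [[0,0.0013,0,0,1],[0,0.0013,0,0,1]]

```text
clock: 13.6
position: [0.6373, -0.1496, 0.0931]
ee_rot: [-0.001, 0.732, 0.681, -0.001]
contact_force: [-1.9, -0.2, -4.0]
width: 0.015
gripper_force: 61.0
```

Contact at world x ≈ 0.637. Press 6 mm further from there.

Call:
move_arm:
  deltas:
    - [[0,0.0013,0,0,1],[0,0.0026,0,0,1],[0,0.0026,0,0,1]]

```text
clock: 13.9
position: [0.6399, -0.1498, 0.093]
ee_rot: [-0.0, 0.732, 0.681, -0.0]
contact_force: [-2.6, 0.1, -3.2]
width: 0.0152
gripper_force: 60.9
```

Call:
move_arm:
  deltas:
    - [[0,0.0013,0,0,1],[0,0.0026,0,0,1],[0,0.0026,0,0,1]]

```text
clock: 14.2
position: [0.6422, -0.15, 0.093]
ee_rot: [-0.0, 0.732, 0.681, -0.0]
contact_force: [-3.3, -1.0, -4.5]
width: 0.0151
gripper_force: 60.9
```

```bash
python3 -c "
from h import *
lane(123.5,-1.2,.093)
im=manip.get_image('wrist')
lane(123.5,-1.2,.093)"
```

```text
row [0.0001 0.0012 0.    ] turn -0.0008 yaw0 -4.1 pos [ 0.6422 -0.15    0.093 ] F [-3.3 -1.  -4.5] w 0.0151 gf 60.9 t 14.2
lane pos 122.56 -1.25 F -3.26 -1.21 -4.5
row [0.0001 0.0013 0.0001] turn -0.0008 yaw0 -4.1 pos [ 0.6421 -0.15    0.0931] F [-4.  0. -4.] w 0.0153 gf 60.9 t 14.25
lane pos 122.49 -1.26 F -3.99 -0.25 -3.98
```

Call:
move_arm:
  deltas:
    - [[0,0.0014,0,0,1],[0,0.0014,0.0015,0,1],[0,0.0014,0.0025,0,1],[0,0.0014,0.0025,0,1]]

```text
clock: 14.65
position: [0.6432, -0.1501, 0.091]
ee_rot: [-0.0, 0.732, 0.681, -0.0]
contact_force: [-2.7, 0.8, -4.6]
width: 0.0154
gripper_force: 61.1
```

Call:
move_arm:
  deltas:
    - [[0,0,0.0009,0,1],[0,0,0.0009,0,1]]

```text
clock: 14.85
position: [0.6433, -0.1501, 0.0903]
ee_rot: [-0.0, 0.732, 0.681, -0.0]
contact_force: [-3.1, 0.3, -4.5]
width: 0.015
gripper_force: 61.1
```

Call:
move_arm:
  deltas:
    - [[0,0,0.0006,0,1],[0,0,0.0006,0,1]]

```text
clock: 15.05
position: [0.6434, -0.1501, 0.0902]
ee_rot: [0.0, 0.732, 0.681, 0.0]
contact_force: [-3.5, -0.5, -1.6]
width: 0.0152
gripper_force: 61.3
```

Call:
move_arm:
  deltas:
    - [[0,0,0.0006,0,1],[0,0,0.0006,0,1]]

```text
clock: 15.25
position: [0.6434, -0.1501, 0.0902]
ee_rot: [0.0, 0.732, 0.681, 0.0]
contact_force: [-4.8, 0.8, 1.3]
width: 0.015
gripper_force: 61.7
```

Call:
move_arm:
  deltas:
    - [[0,0,0,0,0.6],[0,0,0,0,0.4],[0,0,0,0,0.2],[0,0,0,0,0.0],[0,0,0,0,0.0],[0,0,0,0,0.0]]
  squeeze: 20

```text
clock: 15.85
position: [0.6438, -0.1502, 0.0896]
ee_rot: [0.0, 0.732, 0.681, 0.0]
contact_force: [0.7, -0.0, -0.6]
width: 0.0427
gripper_force: 0.0
```

```bash
python3 - <<'E'
from h import *
import cv2
lane(123.5,-1.2,.093)
im=manip.get_image("wrist")[:,:,::-1].copy();cv2.imwrite("pics/w6.png",im)
cv2.imwrite("pics/w6c.png",cv2.resize(im[130:350,120:460],None,fx=2.35,fy=2.35,interpolation=cv2.INTER_CUBIC))
E
```

```text
row [ 0.0002 -0.0008 -0.0043] turn -0.0008 yaw0 -4.1 pos [ 0.6438 -0.1502  0.0896] F [ 0.7 -0.  -0.6] w 0.0427 gf 0.0 t 15.85
lane pos 124.18 -1.33 F 0.72 0.02 -0.65
```

View pics/w6c.png

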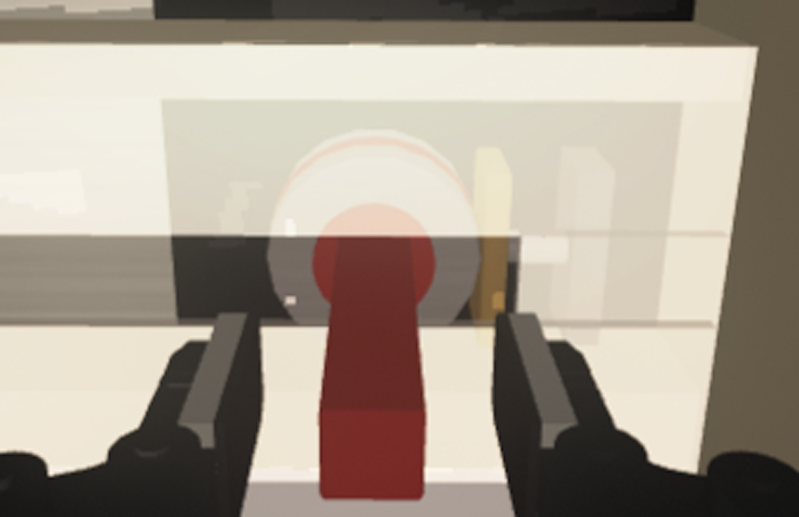

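The wrist view shows the carrier upright and free, with its foot against the shoe (crop column about 478) and the fingers clear of it. Retreating straight up.

Call:
move_arm:
  deltas:
    - [[0,0,-0.01,0,0.0],[0,0,-0.04,0,0.0],[0,0,-0.08,0,0.0],[0,0,-0.12,0,0.0],[0,0,-0.16,0,0.0],[0,0,-0.18,0,0.0],[0,0,-0.18,0,0.0],[0,0,-0.18,0,0.0]]

```text
clock: 16.7
position: [0.6431, -0.15, 0.2335]
ee_rot: [0.0, 0.732, 0.681, 0.0]
contact_force: [-0.2, 0.5, -0.5]
width: 0.0431
gripper_force: 0.0
```

```bash
python3 - <<'E'
from h import *
import cv2
s=manip.get_state();print(s["position"],s["contact_force"],s["clock"])
im=manip.get_image("wrist");r=im.astype(int)
# numeric check: red handle top where expected?
m=((r[:,:,0]>90)&(r[:,:,1]<60)&(r[:,:,2]<60)).astype(np.uint8)
n,_,st,c=cv2.connectedComponentsWithStats(m);i=1+np.argmax(st[1:,4]);print(st[i],c[i])
X=O+U*.1235
for z in(.041,.115):print(proj("wrist",[X[0],X[1],z],s))
E
```

```text
[ 0.64312644 -0.1500111   0.23348452] [-0.19457665  0.45509742 -0.5098712 ] 16.7
[270 170  24  23 447] [280.40939597 180.69798658]
[279.98513012 177.07071907]
[279.93714993 201.33900168]
```

```bash
python3 - <<'E'
from h import *
import cv2
im=manip.get_image("wrist");r=im.astype(int)
m=((r[:,:,0]>1.6*r[:,:,1])&(r[:,:,0]>1.6*r[:,:,2])&(r[:,:,0]>40)).astype(np.uint8)
n,_,st,c=cv2.connectedComponentsWithStats(m)
for i in np.argsort(-st[1:,4])[:3]+1: print(st[i],c[i])
print([tuple(im[v,280]) for v in range(160,225,6)])
E
```

```text
[ 266  170   30   42 1006] [280.60238569 188.81212724]
[149 171   6  21  50] [151.52 179.02]
[(np.uint8(226), np.uint8(224), np.uint8(208)), (np.uint8(227), np.uint8(201), np.uint8(184)), (np.uint8(103), np.uint8(59), np.uint8(52)), (np.uint8(103), np.uint8(59), np.uint8(53)), (np.uint8(103), np.uint8(59), np.uint8(52)), (np.uint8(103), np.uint8(59), np.uint8(52)), (np.uint8(118), np.uint8(60), np.uint8(53)), (np.uint8(118), np.uint8(59), np.uint8(53)), (np.uint8(118), np.uint8(60), np.uint8(53)), (np.uint8(231), np.uint8(226), np.uint8(204)), (np.uint8(231), np.uint8(224), np.uint8(204))]
```

```bash
python3 -c "
from rig import manip
print(manip.sign_off())"
```

```text
the job is handed in; nothing more can be done
None
```

I handed the job in at about 17 s: the red carrier is standing upright against the shoe, pressed in about 6 mm by arm position (about 5 mm by the picture), the flap is shut behind it, and the other two carriers weren't handled; I viewed 12 pictures, two over the limit of 10.

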